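# Change over the parts trays

### The arm

A 6-joint arm with a two-finger parallel gripper is mounted at the origin on a cart in front of the work surface, level with it; the furniture and walls round the work are solid. World frame = base frame: x ahead of the robot, y to its left, z up, the work surface at z = 0. Lengths are in mm, angles in degrees, forces in N, time in s.
With the tool pointing down it reaches from about 350 to 850 mm from the base axis. Payload 8.1 kg.
Tool frame: the origin (TCP) lies between the finger pads; the fingertips stand 19 mm ahead of it and the grasp point (between the pads) is the TCP; x points along the fingers, y is the direction in which the jaws open and shut, and the axes are right-handed (so a half turn about x gives the same grasp; the last joint's range is limited). The gripper opens to 93 mm and grips with 3 to 60 N. Pads are 15 mm wide; open, the fingers measure 128 mm over their backs; the gripper's body (75 mm by 188 mm) begins 65 mm behind the grasp point.
Start: joints at [-71.299, 7.471, 85.268, -0, 87.261, -4.893], TCP at [240.175, -549.837, 198.335] pointing down, gripper open.
Joint ranges: [-169.43, 169.43], [-51.17, 129.36], [1.28, 143.12], [-76.62, 256.62], [0, 156.53], [-152.29, 152.29]. Speed limits (degrees/s): [136.94, 136.94, 159.86, 180, 180, 180].

### API

Orientations are given as a 3x3 rotation matrix whose columns are the frame's x, y, z axes.
In Python, from station import arm gives the robot as it stands. Calls block until the motion is done:
- arm.move_to(position, orientation): joint-space move of the TCP to a pose.
- arm.move_l(position, attitude=None, rate=150, until_force=None): straight line of the TCP; attitude=None keeps the orientation; rate is the mean speed in mm/s. With until_force (N) it stops when the force on the tool has changed by that much, and returns True; else False.
- arm.goto_joints(angles): joint-space move.
- arm.move_gripper(opening, grasp_force=None): finger opening in mm; grasp_force is the grip in N (None keeps the last); returns when the fingers have stopped.
- arm.pause(seconds).
- arm.inverse_kinematics(position, orientation): joint angles nearest the present ones, or None.
- arm.get_state(): the state.
- arm.read_camera(name): name is "side" or "top" or "wrist"; returns a dict with "frame" (480x640x3 uint8, red, green, blue), "z_map" (480x640 float32, mm along the optical axis (not along the pixel's ray), 0 where there is no reading), "mtx" (3x3 intrinsics, pixels), "dist" ([k1, k2, p1, p2, k3] as OpenCV has them; the pictures are not rectified), "R" (3x3) and "t" (3): a world point X has camera coordinates R X + t; the wrist camera has in their place "hand_eye" (4x4, takes a point from camera to tool coordinates, whose origin is the TCP and whose axes are the tool frame's). Camera axes: x right, y down, z forward; pixel columns grow to the right and rows downward; lengths in mm; the calibration is good to about 2 mm. A picture is of the moment at which its call begins: read the wrist's pose just before it.
A pose or a line that the arm cannot do raises arm.MotionError and nothing moves.
- arm.sign_off(): hands the job in, once; it reports no verdict.
The state is a dict: "time_s": time; "joint_pos": joint angles; "joint_vel": joint speeds; "joint_torque": joint torques, N m; "position": TCP position; "tcp_rot": TCP orientation; "contact_force": force on the tool from outside, world axes, zero at the start; "ft_torque": the same for the moment, N m; "opening": finger opening in mm.
Only numpy, scipy, OpenCV 4.12 (cv2) and the standard library are available. Lean on these libraries where they do the work, as an engineer would, in place of code of your own. Each camera call takes 0.05 s, during which the arm holds its last target.

### The job

One of the three parts trays, the empty one, has been left standing out: push it fully home first. Then hook a fingertip behind the front lip of the tray with the finned heatsink and draw that tray all the way out to its stop, so that the heatsink can be got at. Only push and pull with the fingers: pinch neither lip, do not touch the things lying in the trays, let them ride along where they lie, and leave the third tray shut and everything else on the desk where it is.

Things in the scene. Friction and masses are not known exactly. Their poses are not given: they have to be found in the camera images.
- rack: fixed grey base board, 116 x 242 x 24 mm. On it, 78 mm apart in varying order, stand three equal sleeves (110 deep, 76 wide; clear tops, 77 mm above the desk), each with a sliding grey plastic tray 173 mm long, 66 mm wide, side walls up to 46 mm above the desk, and an upright lip at its front. Origin: centre of the underside; all trays draw out along its -x. A drawn-out tray may hang over a keyboard, 24 mm high.
- sink_tray (a joint): how far the tray that carries the heatsink is drawn out, in m: 0 = fully home (lip then 60 mm in front of the sleeve), 0.090 = fully out at its stop. Starts home. It stays where it is left: sliding friction about 1.5 N plus 4 N per m/s, no spring.
- relay_tray (a joint): how far the tray that carries the relay board is drawn out, in m: 0 = fully home (lip then 60 mm in front of the sleeve), 0.090 = fully out at its stop. Starts home and is to be left so. It stays where it is left: sliding friction about 1.5 N plus 4 N per m/s, no spring.
- empty_tray (a joint): how far the empty tray is drawn out, in m: 0 = fully home (lip then 60 mm in front of the sleeve), 0.090 = fully out at its stop. Starts 50 to 85 mm out. It stays where it is left: sliding friction about 1.5 N plus 4 N per m/s, no spring.
- sink_lip (a point): Tray that carries the heatsink: middle of the top edge of its front lip, on the lip's INNER face; 62 mm above desk. Axes go with the tray: -x = draw out, +x = push home, y along the lip, z up. Lip 66 mm wide, 8 mm thick (outer face at x=-8 mm), tray floor at z=-30 mm. Behind it an empty finger pocket 61 mm wide reaches to x=+60 mm, where there is an 8 mm rib (and the sleeve, when the tray is home).
- relay_lip (a point): Tray that carries the relay board: middle of the top edge of its front lip, on the lip's INNER face; 62 mm above desk. Axes go with the tray: -x = draw out, +x = push home, y along the lip, z up. Lip 66 mm wide, 8 mm thick (outer face at x=-8 mm), tray floor at z=-30 mm. Behind it an empty finger pocket 61 mm wide reaches to x=+60 mm, where there is an 8 mm rib (and the sleeve, when the tray is home).
- empty_lip (a point): Empty tray: middle of the top edge of its front lip, on the lip's INNER face; 62 mm above desk. Axes go with the tray: -x = draw out, +x = push home, y along the lip, z up. Lip 66 mm wide, 8 mm thick (outer face at x=-8 mm), tray floor at z=-30 mm. Behind it an empty finger pocket 61 mm wide reaches to x=+60 mm, where there is an 8 mm rib (and the sleeve, when the tray is home).
- heatsink: bare aluminium heatsink with upright fins, 32 x 40 x 24 mm, lying loose on the bed of its tray, about 113 mm behind the lip (under the clear top when the tray is home). Origin: centre of its underside.
- relay_module: small blue relay circuit board with a blue and a green block on it, 34 x 52 x 16 mm, lying loose in its tray. Origin: centre of its underside.
- mug: white mug, 95 mm high, 92 mm across and 127 mm with its handle, loose on the desk; bystander. Origin: centre of its underside.
- tape_roll: roll of black tape lying flat, 63 mm across, 18 mm high; bystander. Origin: centre of its underside.
- flux_jar: round jar, 70 mm across, 67 mm high, brown with a green cap; bystander. Origin: centre of its underside.
- side_cutter: side cutters with red handles, 62 x 107 x 16 mm, lying flat; bystander. Origin: centre of the underside.

How it is judged:
By the outcome, as a careful person would: the job done as asked, in the order asked, and still so for the second after the job is handed in, with the robot touching nothing.
It also fails if it takes over 48 s, if anything falls off the work surface, if the arm or the gripper's body presses on something with over 40 N, if the wrist force passes 120 N, or if a joint passes its speed limit or range.

## Working session

There is one attempt and no reset: what is moved stays moved. The work goes in short steps, each a Python script; the robot and the scene stay as the last script left them, time stands still between calls to the robot, and variables do not carry over. Pictures are saved under pics/ and viewed, and the job is handed in when it is done.

```bash
ls; mkdir -p pics; python3 - <<'E'
from station import arm
import cv2,numpy as np
for n in("top","side"):
    c=arm.read_camera(n); np.savez(f"{n}0.npz",**{k:np.array(v) for k,v in c.items()})
    cv2.imwrite(f"pics/{n}0.png",c["frame"][:,:,::-1])
    print(n,c["mtx"],c["dist"],c["R"],c["t"])
s=arm.get_state();print(s["time_s"],s["position"],s["tcp_rot"])
E
```

```text
pics
top [[579.65865255   0.         321.15591459]
 [  0.         579.65865255 241.69751398]
 [  0.           0.           1.        ]] [-0.1833982  0.         0.         0.         0.       ] [[-0.02644641 -0.99956008  0.01342511]
 [-0.99486118  0.02500434 -0.09811224]
 [ 0.09773339 -0.01595084 -0.9950848 ]] [-126.03376736  575.57975825  946.92363228]
side [[444.53979796   0.         313.46594642]
 [  0.         444.53979796 229.05730798]
 [  0.           0.           1.        ]] [-0.07581674  0.          0.          0.          0.        ] [[ 0.29568563  0.95509403  0.01911546]
 [ 0.71890143 -0.20929674 -0.66285414]
 [-0.62908722  0.20973857 -0.74850451]] [ -38.83283906 -412.86566796 1309.53081696]
0.1 [ 239.99177116 -549.33574577  197.40486202] [[-5.29509904e-04  4.00245771e-01 -9.16407684e-01]
 [ 1.54306207e-03 -9.16406394e-01 -4.00246099e-01]
 [-9.99998669e-01 -1.62600821e-03 -1.32357806e-04]]
```

View pics/top0.png

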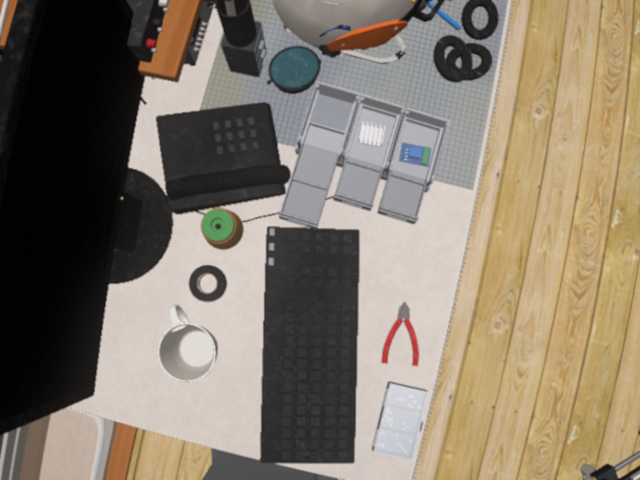

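View pics/side0.png

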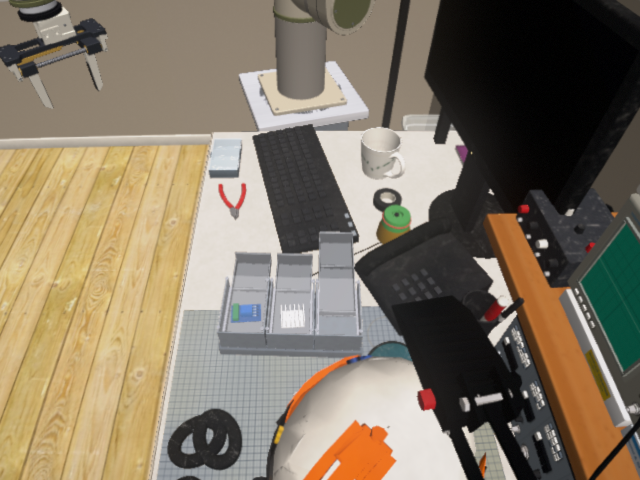

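```bash
cat > h.py <<'E'
import numpy as np,cv2
def load(n): return dict(np.load(n+".npz"))
def ray(c,uv,z):
    p=cv2.undistortPoints(np.array([[uv]],float),c["mtx"],c["dist"])[0,0]
    d=c["R"].T@np.array([p[0],p[1],1]); o=-c["R"].T@c["t"]
    return o+d*(z-o[2])/d[2]
def cloud(c):
    h,w=c["z_map"].shape
    u,v=np.meshgrid(np.arange(w),np.arange(h))
    p=cv2.undistortPoints(np.stack([u,v],-1).reshape(-1,1,2).astype(float),c["mtx"],c["dist"]).reshape(h,w,2)
    P=np.dstack([p,np.ones((h,w))])*c["z_map"][...,None]
    X=(P-c["t"])@c["R"]; X[c["z_map"]==0]=np.nan
    return X
E
python3 - <<'E'
from h import *
c=load("top0"); X=cloud(c)
f=c["frame"][70:240,260:460,::-1]
cv2.imwrite("pics/crop0.png",cv2.resize(f,None,fx=3.5,fy=3.5,interpolation=cv2.INTER_CUBIC))
z=X[70:240,260:460,2]
cv2.imwrite("pics/z0.png",cv2.resize(cv2.applyColorMap(np.clip(z*2.5,0,255).astype(np.uint8),cv2.COLORMAP_JET),None,fx=3.5,fy=3.5,interpolation=cv2.INTER_NEAREST))
for uv in [(301,222),(356,205),(400,218),(300,200),(220,130),(220,190),(280,175),(310,350),(340,15),(295,65),(330,240),(218,225)]: print(uv,X[uv[1],uv[0]].round(0))
m=(X[...,2]>56)&(X[...,2]<68); 
E
```

```text
(301, 222) [ 603. -108.   54.]
(356, 205) [ 630. -200.   48.]
(400, 218) [ 606. -273.   50.]
(300, 200) [ 644. -107.   31.]
(220, 130) [769.  28.  38.]
(220, 190) [656.  22.  75.]
(280, 175) [682. -75.  60.]
(310, 350) [ 391. -117.   20.]
(340, 15) [ 912. -177.  166.]
(295, 65) [ 883. -103.   38.]
(330, 240) [ 575. -156.   24.]
(218, 225) [600.  27.  65.]<stdin>:6: RuntimeWarning: invalid value encountered in cast
```

View pics/crop0.png

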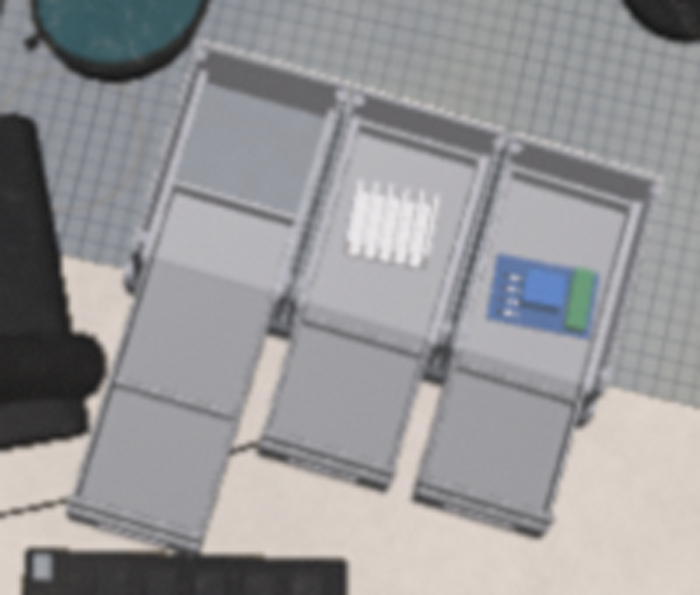

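View pics/z0.png

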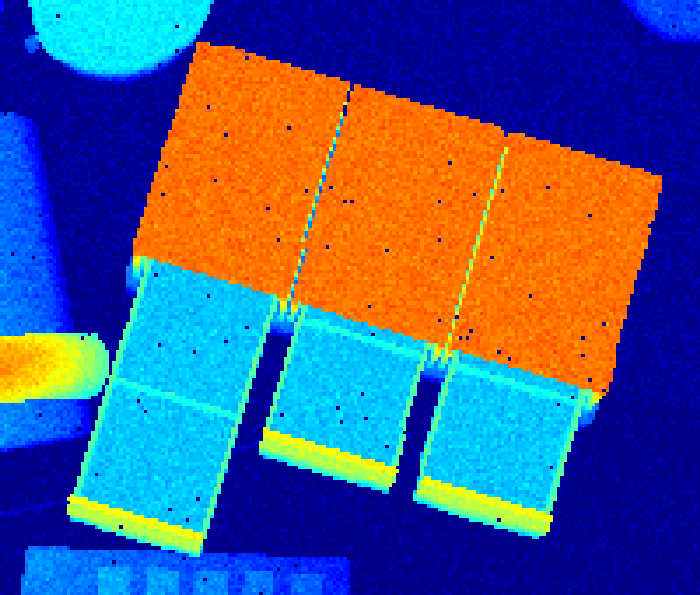

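```bash
cat >> h.py <<'E'
def scene(c,verbose=True):
    X=cloud(c); z=X[...,2]
    u,v=np.meshgrid(np.arange(640),np.arange(480))
    roi=(u>255)&(u<460)&(v>75)&(v<240)
    def comps(m,amin):
        n,l,st,ce=cv2.connectedComponentsWithStats(m.astype(np.uint8),connectivity=8)
        return [X[(l==i)&m][:, :3] for i in range(1,n) if st[i,4]>amin]
    top=(roi&(z>70)&(z<84)).astype(np.uint8)
    top=cv2.morphologyEx(top,cv2.MORPH_CLOSE,np.ones((5,5),np.uint8))>0
    T=max(comps(top&(z>70),500),key=len)
    r=cv2.minAreaRect(T[:,:2].astype(np.float32))
    B=cv2.boxPoints(r)
    # short side direction = draw direction
    e=[B[1]-B[0],B[2]-B[1]]; s=min(e,key=np.linalg.norm); l=max(e,key=np.linalg.norm)
    ax=s/np.linalg.norm(s); ax=ax*np.sign(ax[0])
    print("top size",np.linalg.norm(s),np.linalg.norm(l),"centre",r[0],"yaw",np.degrees(np.arctan2(ax[1],ax[0])),"z",np.median(T[:,2]))
    L=[P for P in comps(roi&(z>54.5)&(z<68)&(~cv2.dilate(top.astype(np.uint8),np.ones((9,9))).astype(bool)),25)]
    ay=np.array([-ax[1],ax[0]]); cen=np.array(r[0])
    out=[]
    for P in L:
        q=P[:,:2]-cen
        a=q@ax;b=q@ay
        print("comp",len(P),"x' %.1f..%.1f"%tuple(np.percentile(a,[3,97])),"y' %.1f..%.1f"%tuple(np.percentile(b,[2,98])),"z",np.median(P[:,2]).round(1))
    return cen,ax,ay
E
python3 - <<'E'
from h import *
scene(load("top0"))
c=load("top0");s=load("side0")
# raw corners: lips' inner/outer corner pixels from crop (px/3.5+offset)
E
```

```text
top size 112.562164 232.63707 centre (749.2084350585938, -231.9241943359375) yaw -18.401644 z 77.95737842117724
comp 99 x' -123.7..-98.6 y' 120.2..136.9 z 58.8
comp 212 x' -122.2..-114.4 y' -31.6..31.0 z 59.4
comp 211 x' -122.2..-114.4 y' -108.6..-47.4 z 59.5
comp 201 x' -178.6..-171.1 y' 46.0..108.8 z 59.6
```

```bash
cat >> h.py <<'E'
CEN=np.array([749.2,-231.9]); a=np.radians(-18.4)
AX=np.array([np.cos(a),np.sin(a)]); AY=np.array([-AX[1],AX[0]])
def pos(x,y,ztip): 
    p=CEN+x*AX+y*AY; return [p[0],p[1],ztip+19]
def loc(p): q=np.array(p[:2])-CEN; return (q@AX).round(1),(q@AY).round(1),round(p[2]-19,1)
def rot(s=-1):
    x=np.array([0,0,-1.]);y=np.append(s*AY,0);return np.column_stack([x,y,np.cross(x,y)])
E
python3 - <<'E'
from h import *
from station import arm
R=rot()
for s in(-1,1):
  for p in [(-210,77.4,140),(-210,77.4,42),(-130,77.4,42),(-85,0,42),(-205,0,42)]:
    print(s,p,arm.inverse_kinematics(pos(*p),rot(s)))
arm.move_gripper(0)
arm.move_to(pos(-212,77.4,130),R)
s=arm.get_state();print(s["time_s"],loc(s["position"]),s["contact_force"])
arm.move_l(pos(-212,77.4,43),rate=100)
s=arm.get_state();print(s["time_s"],loc(s["position"]),s["opening"],s["contact_force"])
c=arm.read_camera("side");cv2.imwrite("pics/side1.png",c["frame"][200:400,150:450,::-1].repeat(2,0).repeat(2,1))
c=arm.read_camera("top");cv2.imwrite("pics/top1.png",c["frame"][70:300,220:480,::-1].repeat(2,0).repeat(2,1))
E
```

```text
-1 (-210, 77.4, 140) [-1.41661750e+01  5.85839595e+00  9.11344048e+01 -2.54444375e-14
  8.30071993e+01  9.42338250e+01]
-1 (-210, 77.4, 42) [-1.41661750e+01  1.07424675e+01  9.63996818e+01 -2.54444375e-14
  7.28578507e+01  9.42338250e+01]
-1 (-130, 77.4, 42) [-1.46796552e+01  2.22151242e+01  8.25986685e+01 -2.54444375e-14
  7.51862074e+01  9.37203448e+01]
-1 (-85, 0, 42) [-2.12516729e+01  2.78562859e+01  7.52706509e+01 -2.54444375e-14
  7.68730632e+01  8.71483271e+01]
-1 (-205, 0, 42) [-2.18441707e+01  1.03926945e+01  9.67958274e+01 -2.54444375e-14
  7.28114780e+01  8.65558293e+01]
1 (-210, 77.4, 140) [-1.41661750e+01  5.85839595e+00  9.11344048e+01 -2.54444375e-14
  8.30071993e+01 -8.57661750e+01]
1 (-210, 77.4, 42) [-1.41661750e+01  1.07424675e+01  9.63996818e+01 -2.54444375e-14
  7.28578507e+01 -8.57661750e+01]
1 (-130, 77.4, 42) [-1.46796552e+01  2.22151242e+01  8.25986685e+01 -2.54444375e-14
  7.51862074e+01 -8.62796552e+01]
1 (-85, 0, 42) [-2.12516729e+01  2.78562859e+01  7.52706509e+01 -2.54444375e-14
  7.68730632e+01 -9.28516729e+01]
1 (-205, 0, 42) [-2.18441707e+01  1.03926945e+01  9.67958274e+01 -2.54444375e-14
  7.28114780e+01 -9.34441707e+01]
3.5917 (np.float64(-211.8), np.float64(76.7), np.float64(130.1)) [-0.49055386 -0.12722981  0.0034824 ]
4.6083 (np.float64(-211.3), np.float64(77.4), np.float64(43.9)) 0.44976928726421644 [-0.23584999 -0.45730574  0.67262743]
```

View pics/side1.png

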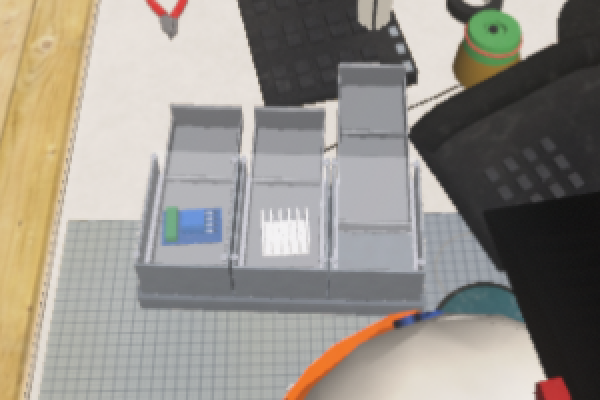

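View pics/top1.png

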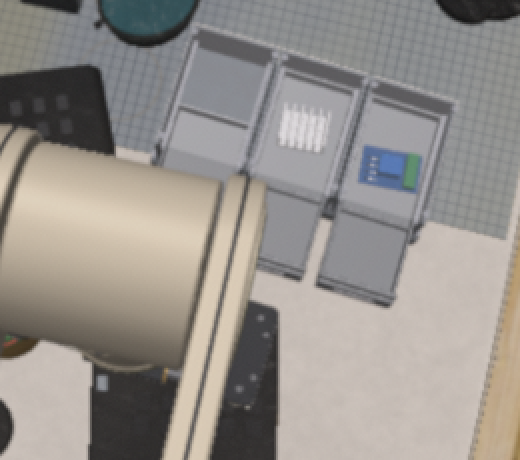

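The side view shows the closed fingers at (375,10), centred in front of the empty tray's lip at (375,70). The arm hides this area in the top view. I'll push now.

```bash
python3 - <<'E'
from h import *
from station import arm
def rep(t):
    s=arm.get_state();print(t,s["time_s"],loc(s["position"]),(AX@s["contact_force"][:2]).round(1),s["contact_force"].round(1))
print(arm.move_l(pos(-140,77.4,43),rate=60,until_force=15)); rep("near")
print(arm.move_l(pos(-120,77.4,43),rate=25,until_force=10)); rep("end")
c=arm.read_camera("side");np.savez("side2.npz",**{k:np.array(v) for k,v in c.items()});cv2.imwrite("pics/side2.png",c["frame"][200:400,150:450,::-1].repeat(2,0).repeat(2,1))
E
```

```text
False
near 6.0583 (np.float64(-140.3), np.float64(77.4), np.float64(43.0)) -0.3 [-0.4 -0.3  0.1]
False
end 7.0083 (np.float64(-120.1), np.float64(77.4), np.float64(42.9)) -0.1 [-0.   0.3 -0.2]
```

View pics/side2.png

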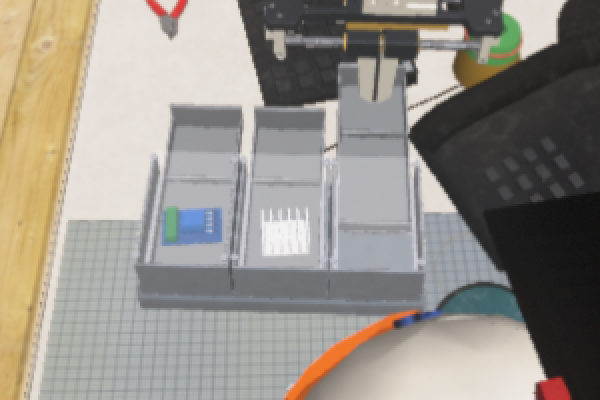

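```bash
python3 - <<'E'
from h import *
c=load("side2")
def pj(p): return cv2.projectPoints(np.array([p],float),cv2.Rodrigues(c["R"])[0],c["t"],c["mtx"],c["dist"])[0].ravel().round(1)
for x in(-212,-190,-170,-150,-120):
  for z in (43,62,80):
    p=pos(x,77.4,z-19); q=pj(p); print(x,z,q,((q-[150,200])*2).round(0))
X=cloud(c)
for v in range(232,256,2): print(v,X[v,337].round(0),loc(X[v,337]+[0,0,19]), X[v,330,2].round(0))
s=load("side0");X=cloud(s)
for v in range(230,300,4): print(v,loc(X[v,337]+[0,0,19]))
E
```

```text
-212 43 [335.2 223.8] [370.  48.]
-212 62 [335.7 217.4] [371.  35.]
-212 80 [336.2 211.1] [372.  22.]
-190 43 [335.3 232. ] [371.  64.]
-190 62 [335.8 225.6] [372.  51.]
-190 80 [336.4 219.3] [373.  39.]
-170 43 [335.4 239.7] [371.  79.]
-170 62 [336.  233.3] [372.  67.]
-170 80 [336.5 227.1] [373.  54.]
-150 43 [335.5 247.6] [371.  95.]
-150 62 [336.1 241.3] [372.  83.]
-150 80 [336.6 235.1] [373.  70.]
-120 43 [335.7 259.9] [371. 120.]
-120 62 [336.3 253.7] [373. 107.]
-120 80 [336.9 247.5] [374.  95.]
232 [ 668. -127.  134.] (np.float64(-110.4), np.float64(74.3), np.float64(133.8)) 132.0
234 [ 666. -125.  126.] (np.float64(-112.3), np.float64(74.8), np.float64(126.4)) 129.0
236 [ 669. -126.  124.] (np.float64(-109.8), np.float64(74.9), np.float64(124.1)) 123.0
238 [ 666. -125.  116.] (np.float64(-112.4), np.float64(75.4), np.float64(115.7)) 117.0
240 [ 667. -125.  111.] (np.float64(-111.5), np.float64(75.7), np.float64(111.3)) 112.0
242 [ 666. -124.  104.] (np.float64(-112.7), np.float64(76.1), np.float64(104.4)) 105.0
244 [ 666. -124.   98.] (np.float64(-113.2), np.float64(76.5),
[... 845 characters left out ...]
 np.float64(81.1), np.float64(28.0))
258 (np.float64(-134.9), np.float64(80.8), np.float64(29.9))
262 (np.float64(-121.7), np.float64(80.4), np.float64(34.5))
266 (np.float64(-109.6), np.float64(80.0), np.float64(38.0))
270 (np.float64(-105.6), np.float64(80.4), np.float64(30.8))
274 (np.float64(-96.4), np.float64(80.2), np.float64(30.7))
278 (np.float64(-88.1), np.float64(80.2), np.float64(29.6))
282 (np.float64(-45.3), np.float64(76.7), np.float64(78.1))
286 (np.float64(-36.7), np.float64(76.6), np.float64(78.6))
290 (np.float64(-30.4), np.float64(76.7), np.float64(75.8))
294 (np.float64(-21.5), np.float64(76.5), np.float64(77.1))
298 (np.float64(-14.5), np.float64(76.5), np.float64(75.7))
```

```bash
python3 - <<'E'
from h import *
c=load("side0");X=cloud(c)
cv2.imwrite("pics/g0.png",cv2.resize(c["frame"][0:120,0:130,::-1],None,fx=5,fy=5))
c2=load("side2");X2=cloud(c2)
cv2.imwrite("pics/g2.png",cv2.resize(c2["frame"][180:270,260:420,::-1],None,fx=5,fy=5))
for p in [(40,80),(44,95),(47,103),(93,70),(97,82),(99,88)]: print(p,X[p[1],p[0]].round(0))
for p in [(337,222),(337,210),(300,215),(337,228),(330,228),(291,225)]: print(p,X2[p[1],p[0]].round(0))
from station import arm
s=arm.get_state();print(s["position"],s["joint_pos"],s["tcp_rot"].round(3))
w=arm.read_camera("wrist");cv2.imwrite("pics/w2.png",w["frame"][:,:,::-1]);print(w["hand_eye"])
E
```

```text
(40, 80) [ 264. -591.  278.]
(44, 95) [ 267. -595.  248.]
(47, 103) [ 267. -596.  230.]
(93, 70) [ 229. -498.  264.]
(97, 82) [ 227. -499.  235.]
(99, 88) [ 225. -499.  221.]
(337, 222) [ 692. -138.  188.]
(337, 210) [ 678. -134.  201.]
(300, 215) [ 507. -147.   18.]
(337, 228) [ 692. -137.  174.]
(330, 228) [ 689. -148.  174.]
(291, 225) [ 668. -207.  177.]
[ 659.61763041 -120.52820372   61.91494798] [-1.47341543e+01  2.35956205e+01  8.07360766e+01 -1.89833362e-04
  7.56814067e+01  9.36653839e+01] [[-0.    -0.316 -0.949]
 [ 0.    -0.949  0.316]
 [-1.     0.     0.   ]]
[[-1.25205065e-03 -2.84848802e-01  9.58571642e-01 -1.86061646e+02]
 [ 9.99999092e-01  1.20552734e-04  1.34198506e-03  7.25733815e-02]
 [-4.97821268e-04  9.58572452e-01  2.84848392e-01 -7.82082250e+01]
 [ 0.00000000e+00  0.00000000e+00  0.00000000e+00  1.00000000e+00]]
```

View pics/g0.png

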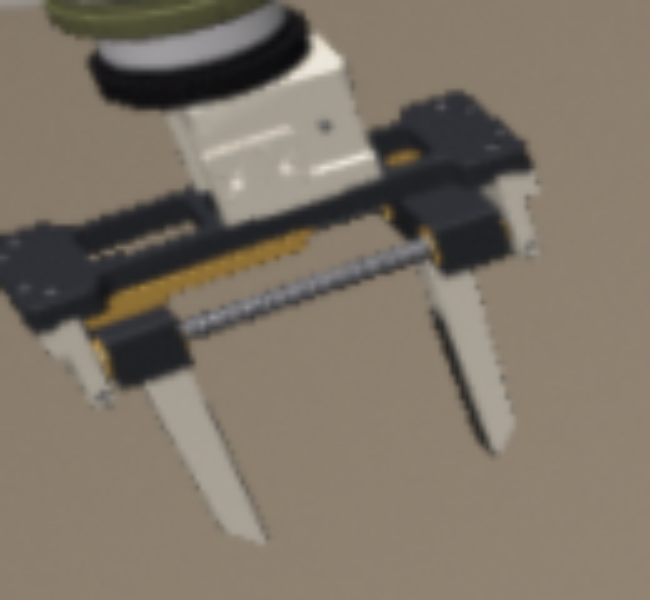

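View pics/g2.png

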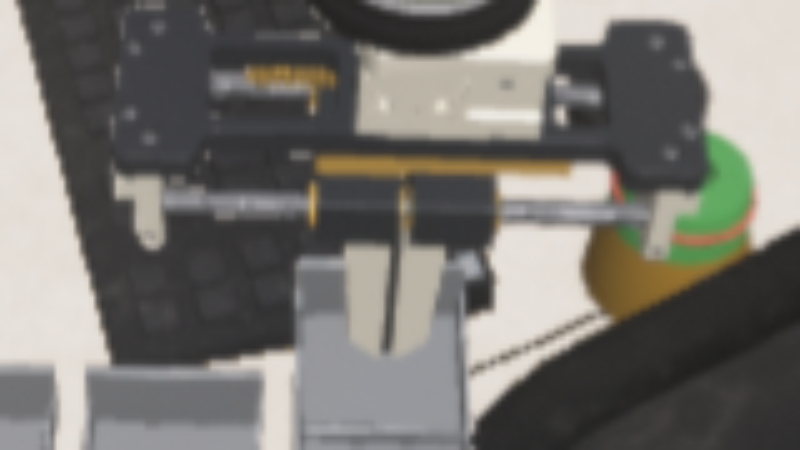

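View pics/w2.png

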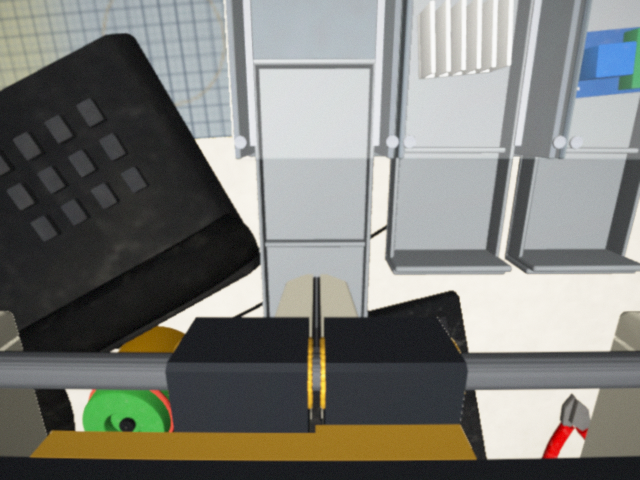

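```bash
python3 - <<'E'
from h import *
from station import arm
s=arm.get_state();w=arm.read_camera("wrist");H=np.array(w["hand_eye"])
def tool(u,v):
    p=cv2.undistortPoints(np.array([[[u,v]]],float),w["mtx"],w["dist"])[0,0]
    return H[:3,:3]@(np.array([p[0],p[1],1])*w["z_map"][v,u])+H[:3,3]
for p in [(300,276),(300,280),(300,285),(300,295),(300,310),(335,280),(335,300),(250,370),(320,220),(450,260),(450,268),(100,200)]:
    t=tool(*p);X=s["tcp_rot"]@t+s["position"]; print(p,t.round(1),X.round(1))
E
```

```text
(300, 276) [-22.8  -7.6  -8.1] [ 669.8 -115.9   84.8]
(300, 280) [-27.9  -7.4  -8.3] [ 669.8 -116.1   89.9]
(300, 285) [-33.4  -7.2  -8.2] [ 669.7 -116.3   95.4]
(300, 295) [-44.   -6.7  -8.3] [ 669.6 -116.8  106. ]
(300, 310) [-57.8  -6.1  -8.5] [ 669.7 -117.4  119.8]
(335, 280) [-28.7   9.3  -8.6] [ 664.9 -132.1   90.7]
(335, 300) [-49.4   8.2  -8.6] [ 665.3 -131.1  111.4]
(250, 370) [-127.1  -12.6  -33.2] [ 695.1 -119.   189.1]
(320, 220) [ 30.7   2.8 -22.8] [ 680.4 -130.4   31.3]
(450, 260) [ 9.9 78.5 -4.1] [ 638.8 -196.3   52.1]
(450, 268) [ 0.6 75.3 -2.8] [ 638.6 -192.9   61.4]
(100, 200) [  24.4 -129.   -36.8] [735.3  -9.7  37.6]
```

All three views agree that the real fingertips end about 21 mm behind the reported TCP, not 19 mm ahead of it. At reported TCP z = 62 the tips are at z ≈ 83, so they passed over the lip without touching it. The wrist view also places the sink lip top at z = 61 and the tray floor at z = 31, both as given. I'll use the measured offset and repeat the push.

```bash
cat >> h.py <<'E'
OFF=-21.5   # measured: tip z = tcp z + 21.5
def pos(x,y,ztip): 
    p=CEN+x*AX+y*AY; return [p[0],p[1],ztip+OFF]
def loc(p): q=np.array(p[:2])-CEN; return (q@AX).round(1),(q@AY).round(1),round(p[2]-OFF,1)
E
python3 - <<'E'
from h import *
from station import arm
def rep(t):
    s=arm.get_state();print(t,s["time_s"],loc(s["position"]),(AX@s["contact_force"][:2]).round(1),s["contact_force"].round(1))
arm.move_l(pos(-120,77.4,92),rate=100)
arm.move_l(pos(-208,77.4,92),rate=150)
print(arm.move_l(pos(-208,77.4,44),rate=80,until_force=6)); rep("down")
print(arm.move_l(pos(-150,77.4,44),rate=50,until_force=10)); rep("near")
c=arm.read_camera("side");cv2.imwrite("pics/side3.png",c["frame"][200:400,150:450,::-1].repeat(2,0).repeat(2,1))
E
```

```text
False
down 8.8917 (np.float64(-207.8), np.float64(77.4), np.float64(44.1)) -0.4 [-0.5 -0.3  0.2]
False
near 10.2 (np.float64(-150.0), np.float64(77.3), np.float64(44.0)) -0.3 [-0.4 -0.2 -0.4]
```

View pics/side3.png

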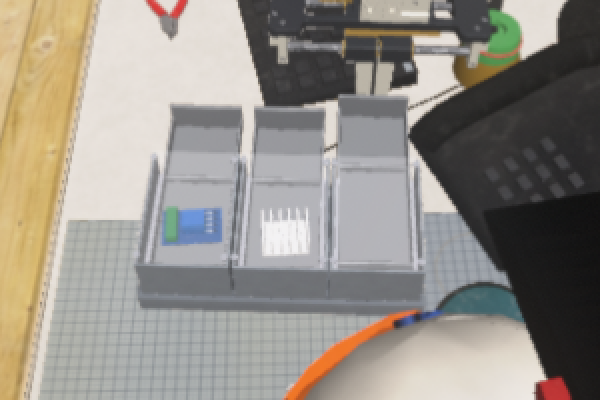

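The tray is moving in: its lip top is now at (373,98), with the fingers behind it. I'll push it home to the stop.

```bash
python3 - <<'E'
from h import *
from station import arm
def rep(t):
    s=arm.get_state();print(t,s["time_s"],loc(s["position"]),(AX@s["contact_force"][:2]).round(1),s["contact_force"].round(1))
print(arm.move_l(pos(-120,77.4,44),rate=30,until_force=12)); rep("end")
c=arm.read_camera("side");cv2.imwrite("pics/side4.png",c["frame"][200:400,150:450,::-1].repeat(2,0).repeat(2,1))
arm.move_l(pos(-165,77.4,44),rate=150)
arm.move_l(pos(-165,77.4,95),rate=150)
rep("up")
s=arm.get_state();w=arm.read_camera("wrist");cv2.imwrite("pics/w4.png",w["frame"][:,:,::-1])
H=np.array(w["hand_eye"]);u,v=np.meshgrid(np.arange(640),np.arange(480))
p=cv2.undistortPoints(np.stack([u,v],-1).reshape(-1,1,2).astype(float),w["mtx"],w["dist"]).reshape(480,640,2)
P=np.dstack([p,np.ones((480,640))])*w["z_map"][...,None]
X=(P@H[:3,:3].T+H[:3,3])@s["tcp_rot"].T+s["position"]
q=X[...,:2]-CEN;a=q@AX;b=q@AY;z=X[...,2]
for y0 in(77.4,0,-78):
    m=(abs(b-y0)<28)&(z>59)&(z<66)&(a<-80)&(a>-200)&(w["z_map"]>0)
    print(y0,m.sum(),np.percentile(a[m],[3,50,97]).round(1) if m.sum() else "")
E
```

```text
True
end 10.9083 (np.float64(-132.8), np.float64(77.4), np.float64(43.1)) -0.3 [-0.2  0.4  0.1]
up 11.8083 (np.float64(-164.2), np.float64(77.4), np.float64(95.2)) -0.5 [-0.7 -0.5 -0.6]
77.4 732 [-119.6 -117.7 -115.9]
0 780 [-120.1 -117.9 -116.1]
-78 669 [-119.2 -117.3 -115.7]
```

View pics/side4.png

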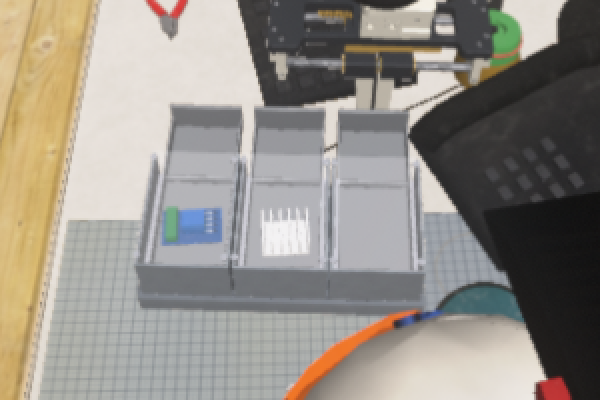

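View pics/w4.png

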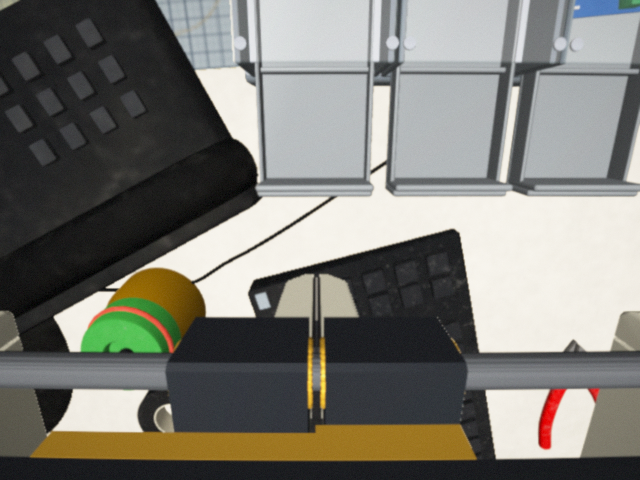

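The empty tray is home: it hit its stop, and its lip at x' = −117.7 lines up with the other two (−117.9 and −117.3). Next I'll hook the sink tray.

```bash
python3 - <<'E'
from h import *
from station import arm
def rep(t):
    s=arm.get_state();print(t,s["time_s"],loc(s["position"]),(AX@s["contact_force"][:2]).round(1),s["contact_force"].round(1))
arm.move_l(pos(-165,77.4,105),rate=150)
arm.move_l(pos(-90,-0.3,105),rate=120)
print(arm.move_l(pos(-90,-0.3,43),rate=80,until_force=6)); rep("in")
print(arm.move_l(pos(-150,-0.3,43),rate=40,until_force=10)); rep("half")
c=arm.read_camera("side");cv2.imwrite("pics/side5.png",c["frame"][200:400,150:450,::-1].repeat(2,0).repeat(2,1))
E
```

```text
False
in 14.0833 (np.float64(-89.5), np.float64(-0.4), np.float64(43.7)) 1.1 [ 1.  -0.3  0.4]
False
half 15.7333 (np.float64(-150.0), np.float64(-0.2), np.float64(43.0)) 0.8 [ 0.6 -0.7  0.1]
```

View pics/side5.png

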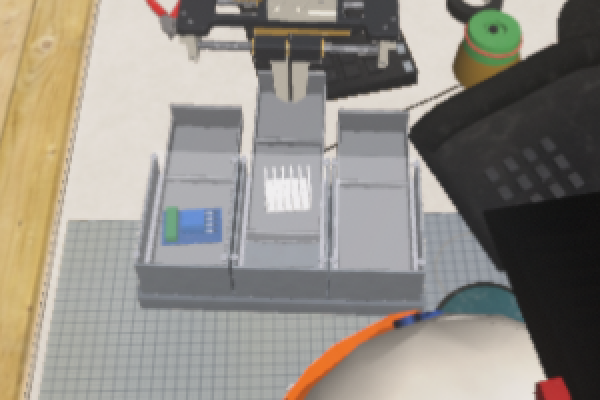

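The sink tray is about halfway out. Its lip is at (292,75), with the fingertips hooked behind it and the heatsink riding along at (288,188). I'll carry on to the stop.

```bash
python3 - <<'E'
from h import *
from station import arm
def rep(t):
    s=arm.get_state();print(t,s["time_s"],loc(s["position"]),(AX@s["contact_force"][:2]).round(1),s["contact_force"].round(1))
print(arm.move_l(pos(-190,-0.3,43),rate=40,until_force=12)); rep("near")
print(arm.move_l(pos(-208,-0.3,43),rate=20,until_force=12)); rep("stop")
s=arm.get_state();x=loc(s["position"])[0]
arm.move_l(pos(x+22,-0.3,43),rate=80)
arm.move_l(pos(x+22,-0.3,105),rate=100); rep("up")
c=arm.read_camera("side");cv2.imwrite("pics/side6.png",c["frame"][200:400,150:450,::-1].repeat(2,0).repeat(2,1))
# retreat clear of the view, high
arm.move_l(pos(x+22,-0.3,180),rate=150)
arm.move_to([330,-480,220],rot())
rep("away")
c=arm.read_camera("top");np.savez("top6.npz",**{k:np.array(v) for k,v in c.items()})
cv2.imwrite("pics/top6.png",c["frame"][:,:,::-1])
scene(c)
E
```

```text
False
near 16.9333 (np.float64(-190.0), np.float64(-0.4), np.float64(43.1)) -0.6 [-0.5  0.4 -0.6]
True
stop 17.425 (np.float64(-195.8), np.float64(-0.3), np.float64(43.1)) 1.8 [ 1.6 -0.9  1.1]
up 18.625 (np.float64(-174.2), np.float64(-0.3), np.float64(104.5)) -0.6 [-0.5  0.6 -0.8]
away 20.8083 (np.float64(-318.9), np.float64(-366.7), np.float64(241.0)) 0.5 [ 0.4 -0.3 -0.2]
top size 113.163506 232.56209 centre (749.3390502929688, -231.8606719970703) yaw -17.812874 z 77.99096863677468
comp 117 x' -127.3..-98.1 y' 121.4..140.4 z 59.7
comp 211 x' -121.9..-114.0 y' 47.1..109.9 z 59.3
comp 194 x' -122.9..-115.4 y' -107.5..-46.1 z 59.7
```

View pics/side6.png

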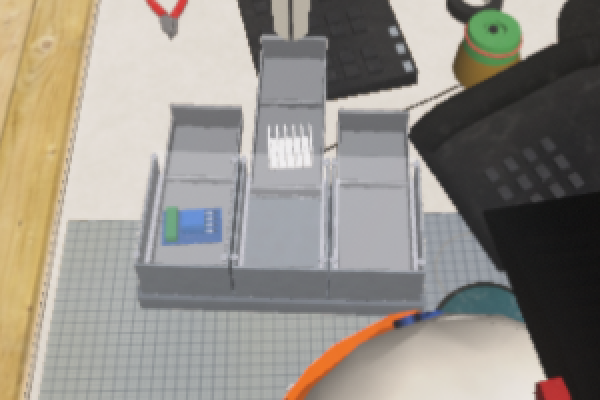

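View pics/top6.png

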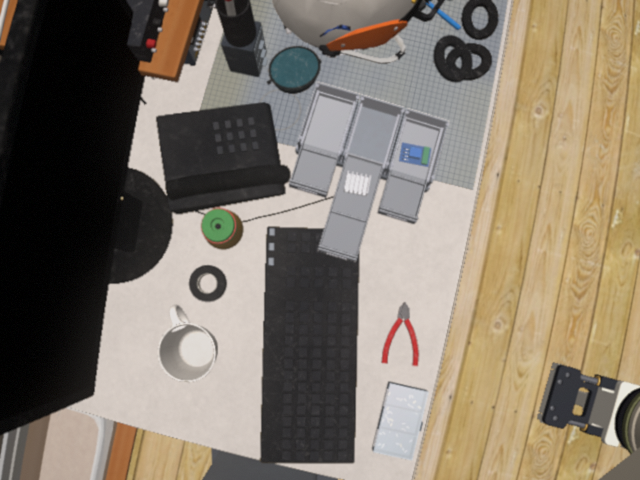

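The sink tray is out over the keyboard (lip at about (338,255)), the other two are home and the bystanders look unmoved. I'll measure all three lips before and after in one fixed frame.

```bash
python3 - <<'E'
from h import *
for n in("top0","top6"):
    X=cloud(load(n));q=X[...,:2]-CEN;a=q@AX;b=q@AY;z=X[...,2]
    for y0 in(77.4,0,-78):
        m=(abs(b-y0)<28)&(z>56)&(z<66)&(a<-90)&(a>-230)
        print(n,y0,m.sum(),a[m].mean().round(2),np.percentile(a[m],[3,97]).round(1))
d=cv2.absdiff(load("top0")["frame"],load("top6")["frame"]).max(2)>45
n,l,st,_=cv2.connectedComponentsWithStats(d.astype(np.uint8));print(st[1:][st[1:,4]>12])
E
```

```text
top0 77.4 154 -174.55 [-178.5 -171.1]
top0 0 148 -117.98 [-122.1 -114.4]
top0 -78 158 -117.96 [-122.1 -114.3]
top6 77.4 152 -118.27 [-122.4 -114.6]
top6 0 187 -184.1 [-211.9  -92. ]
top6 -78 139 -117.73 [-121.8 -114.3]
[[ 320   92   16    5   16]
 [ 337   97   16    5   16]
 [ 359  121   27   25  457]
 [ 310  123   34   11   67]
 [ 348  155   34   11   61]
 [ 345  173   24   22  372]
 [ 291  185    9    4   21]
 [ 281  187   40   25  450]
 [ 317  193    9    4   22]
 [ 334  198    9    4   22]
 [ 279  201   46   28  666]
 [ 318  201   52   61 1994]
 [ 362  206    8    4   20]
 [ 537  362  103   94 5706]
 [ 580  453   60   27  752]
 [ 633  474    7    6   26]]
```

```bash
python3 - <<'E'
from h import *
from station import arm
X=cloud(load("top6"));q=X[...,:2]-CEN;a=q@AX;b=q@AY;z=X[...,2]
m=(abs(b)<28)&(z>56)&(z<66)&(a<-195)&(a>-230);print(m.sum(),a[m].mean(),a[m].mean()+117.98)
for n,y in (("top0",1),("top6",1)):
    c=load(n);hsv=cv2.cvtColor(c["frame"],cv2.COLOR_RGB2HSV);M=(hsv[...,2]>225)&(hsv[...,1]<25)
    M[:115]=0;M[200:]=0;M[:,:335]=0;M[:,395:]=0
    v,u=np.nonzero(M);p=ray(c,(u.mean(),v.mean()),50);print(n,len(u),loc(p)[:2])
s=arm.get_state();print(s["time_s"],s["contact_force"].round(2))
E
```

```text
147 -208.0175765471791 -90.03757654717909
top0 182 (np.float64(0.2), np.float64(3.9))
top6 130 (np.float64(-88.6), np.float64(2.9))
20.8583 [-0.42 -0.26 -0.37]
```

The sink tray is 90.0 mm out, which is its stop, and the heatsink moved about 89 mm with it. The robot is clear of everything, so I'm handing in.

```bash
python3 -c "
from station import arm
arm.sign_off()"
```

```text
the job is handed in; nothing more can be done
```

The job is done and handed in at about 21 s of the 48 s: the empty tray is home and the heatsink tray is out at its stop. I pushed the empty tray home with closed fingers until it hit its stop. I then lowered the closed fingers into the heatsink tray's pocket and drew that tray out from behind its lip, and moved the arm clear.

**Last checks (top camera depth):**

| Item | Result |
|---|---|
| Empty tray | home, lip within about 0.5 mm of the other home lips, after a 12 N stop contact |
| Heatsink tray | drawn out 90.0 mm, after a 12 N stop contact |
| Heatsink | moved about 89 mm with its tray |
| Relay tray | moved 0.2 mm, which is within measurement noise |
| Bystanders | no change between the before and after pictures |

**What disagreed:** the real fingertips end about 21 mm behind the reported tool point, where the description says 19 mm ahead. Because of this, my first push passed over the empty tray's lip without touching it. I measured the offset in the side and wrist views, checked it against the start pose, and used it for everything after.

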